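Free the fridge-shelf jar stop and push it back home

TASK

On the fridge shelf insert, the sliding jar stop is locked on its toothed bar. Press its thumb release fully down so that the catch lets go, then push the stop's upright plate back along the bar, away from the jars, until the stop is fully home against the end block. Press and push with the fingers without pinching the plate, and leave the jars, the lidded berry box and the fruit bowl where they stand.

Things in the scene. Friction and masses are not known exactly. Their poses are not given: they have to be found in the camera images.
- rack: Shelf insert fixed on the counter: pale tray (x -55 to +150 mm, y -200 to +200, 12 mm thick) with a toothed aluminium bar along its near edge. Origin: on the counter below the bar's middle; x across the tray away from the robot, y along the bar towards jars and fixed jaw (y +186, 82 mm high), z up. Bar 16 mm square, axis 42 mm up. Home end block: y -170 to -192, 50 mm wide, top 62 mm up.
- stop (a joint): How far the sliding stop has gone along the bar towards home (-y of the rack), in m: 0 = nearest the jars, 0.120 = fully home against the end block. Starts at 0 to 0.05. With the release up, its catch sits between the bar's teeth (10 mm apart): only a few mm of play. With the release fully down it slides at a push of 3 to 6 N and stays where it is left.
- stop_face (a point): Point on the jar-side face of the stop's upright steel plate, above the bar, 85 mm above the counter: push here towards -y of the rack. Plate 10 mm thick, square to the bar, rack x -30 to +135 mm, 17 to 111 mm above the counter. Behind it: white carriage 60 x 75 mm, top 62 mm up. On the jar side the space above the bar is free; jars stand beyond rack x +55 mm. Axes of the rack.
- release_top (a point): Centre of the top of the thumb release, a ribbed square grey button 32 x 32 mm on top of the carriage, on the home side of the plate: its centre lies 43 mm from the plate's back face, over the bar. Up, its top is 79 mm above the counter, 17 mm over the carriage; it travels straight down.
- release (a joint): How far the release is pressed, in m: 0 = up (locked), 0.012 = fully down (free, from about 0.009). It takes about 4 N to move and stays down where it is left.
- pickle_jar: Square glass jar 56 x 56 mm with a round steel lid, 98 mm high, standing loose on the tray between the plate and the fixed jaw; origin under its centre. To be left alone.
- sauce_jar: Round glass preserve jar, 62 mm across, 86 mm high, standing loose beside the pickle jar (the two may be swapped); origin under its centre. To be left alone.
- berry_box: Glass box of berries with a wooden lid, 162 x 117 x 67 mm, loose on the counter beyond the tray; origin under its centre. To be left alone.
- fruit_bowl: White bowl 156 mm across with three fruits, 78 mm high in all, loose on the counter past the home end; origin under its centre. To be left alone.

How it is judged:
On the way, in this order (a step that is already met when the one before it is completed fails the run):
1. the thumb release is pressed down and frees the stop (value of joint release above 0.009 m and value of joint stop below 0.08 m), for 0.1 s.
2. the stop is pushed home with the release down (value of joint release above 0.009 m and value of joint stop above 0.115 m), for 0.2 s.
At the end, for the whole second after the job is handed in: The stop rests within 5 mm of fully home (joint above 0.115 of 0.120 m), the release is still down (over 9 of 12 mm), and the two jars, the berry box and the bowl stand within 20 mm of where they were (all of step 2 and velocity of joint stop below 0.01 m/s and distance of each of pickle_jar, sauce_jar, berry_box, fruit_bowl from where it was at the start of the episode below 0.02 m); the robot touches nothing.
It fails at once if the stop's plate is pinched: fingers press on its front and back at once (contact force between the fingers and stop_c1 above 3 N and contact force between the fingers and stop_c2 above 3 N).
It fails at once if a jar, the berry box or the bowl is lifted, tipped or shifted by more than 20 mm (distance of any of pickle_jar, sauce_jar, berry_box, fruit_bowl from where it was at the start of the episode above 0.02 m or angle between any of pickle_jar, sauce_jar, berry_box, fruit_bowl's own z axis and vertical above 0.35 rad).
It also fails if it takes over 35 s, if anything falls off the work surface, if the arm or the gripper's body presses on something with over 40 N, if the wrist force passes 120 N, or if a joint passes its speed limit or range.

ROBOT

A 7-joint arm with a two-finger parallel gripper is mounted at the origin on the work surface. World frame = base frame: x ahead of the robot, y to its left, z up, the work surface at z = 0. Lengths are in m, angles in rad, forces in N, time in s.
With the tool pointing down it reaches from about 0.425 to 1.025 m from the base axis. Payload 3.6 kg.
Tool frame: the origin (TCP) lies between the finger pads; the fingertips stand 17 mm ahead of it and the grasp point (between the pads) lies 2 mm behind it (r.tips_ahead is the distance from the TCP to the fingertips, in m); z points along the fingers, y is the direction in which the jaws open and shut (so a half turn about z gives the same grasp; the last joint's range is limited). The gripper opens to 85 mm and grips with 20 to 120 N. Pads are 22 mm wide; open, the fingers measure 114 mm over their backs; the gripper's body (76 mm by 85 mm) begins 54 mm behind the grasp point. The pads swing forward as they close: fully open they stand 13 mm farther back than shut.
Start: joints at [-1.331, 0.591, 0.048, 1.609, -0.033, 0.943, -0.034], TCP at [0.238, 0.685, 0.248] pointing down, gripper open.
Joint ranges: [-2.69, 2.69], [-0.47, 2.24], [-1.27, 1.36], [0.19, 2.51], [-1.53, 4.68], [0.08, 2.07], [-3.09, 3.09]. Speed limits (rad/s): [2.57, 2.57, 3.14, 3.14, 3.14, 3.14, 3.14].

INTERFACE

Orientations are given as [roll, pitch, yaw] about the fixed x, y, z axes, in that order (R = Rz(yaw) Ry(pitch) Rx(roll)).
In Python, from workcell import r gives the robot as it stands. The module is installed in compiled form; this text tells all that it offers.
- The arm moves only by the tool carry_out, never from a script. Its argument "commands" is one flat list of numbers, 6 for each row, row after row: the shift along the tool's x, y, z in mm, then the turn, a rotation vector about the tool's x, y, z in rad. In form: [x, y, z, ax, ay, az, x, y, z, ax, ay, az, ...]. A call has 1 to 10 rows; each row shifts and turns the pose as measured when the row begins, along the tool's axes as they then stand; what a row does not reach is not made up. A row lasts 1/8 s, in which the tool goes at most 62.5 mm and 10.7 degrees, less where a joint would pass 70% of its speed; a pose out of reach is approached as far as the arm can. A call is refused whole if a number of a shift passes 62.5 or a number of a turn 0.188, either way. A call with a gripper value outside its range is refused whole. "fingers" is the gripper's target within -1 to 1 (shut at 1, half-way at 0, fully open at -1), set as the call begins (left out, the last holds). The fingers move at their own pace and stop on an object; "newtons" is the grip in N (left out, the last holds). Time passes only in rows, so rows that do not move let the fingers close. It gives the time, the measured TCP pose, the force and the opening at its end, in the units of the state.
- r.observe(): the state, without advancing time (a new reading comes with each control period).
- r.grab_frame(name): name is "side" or "top" or "wrist"; returns a dict with "frame" (384x512x3 uint8, blue, green, red), "z_map" (384x512 float32, m along the optical axis (not along the pixel's ray), 0 where there is no reading), "vertical_fov" (degrees; the focal length in pixels is half the picture's height over the tangent of half this angle, whatever the lens; pixels are square), "cx", "cy" (the principal point, pixels), "D" ([k1, k2, p1, p2, k3] as OpenCV has them; the pictures are not rectified), "rvec" (rotation vector, rad) and "tvec" (3), from world to camera coordinates, as OpenCV has them; the wrist camera has in their place "hand_eye" (4x4, takes a point from camera to tool coordinates, whose origin is the TCP and whose axes are the flange's). Camera axes: x right, y down, z forward; pixel columns grow to the right and rows downward; lengths in m; the calibration is good to about 2 mm. A picture is of the moment at which its call begins: read the wrist's pose just before it.
- r.job_done(): hands the job in, once; it reports no verdict.
The state is a dict: "time": time; "qpos": joint angles; "qvel": joint speeds; "tau": joint torques, N m; "eef_pos": TCP position; "eef_rot": TCP orientation; "ft_force": force on the tool from outside, world axes, zero at the start; "ft_torque": the same for the moment, N m; "gripper_width": finger opening in m.
Only numpy, scipy, OpenCV 4.12 (cv2) and the standard library are available. Lean on these libraries where they do the work, as an engineer would, in place of code of your own. Each camera call takes 0.05 s, during which the arm holds its last target.

## Working session

There is one attempt and no reset: what is moved stays moved. The work goes in short steps, Python scripts to look and compute and a tool call to move; the robot and the scene stay as the last step left them, time stands still between calls to the robot, and variables do not carry over. Pictures are saved under pics/ and viewed, and the job is handed in when it is done.

Besides the shell and the picture viewer there is one more tool, called after "Call:" as name(argument=value, ...), one argument or row to a line, values as JSON. carry_out: Moves the arm, as the interface text tells. Its arguments: {"type":"object","properties":{"commands":{"type":"array","items":{"type":"number"}},"fingers":{"type":"number"},"newtons":{"type":"number"}},"required":["commands"]}

```bash
mkdir -p pics
python3 - <<'E'
from workcell import r
import cv2,numpy as np,pickle
s=r.observe();print({k:np.round(v,3) for k,v in s.items()})
for n in("side","top"):
    f=r.grab_frame(n);pickle.dump(f,open(n+'.pkl','wb'));cv2.imwrite(f'pics/{n}0.png',f['frame'])
    print(n,f['vertical_fov'],f['cx'],f['cy'],f['D'],f.get('rvec'),f.get('tvec'))
E
```

```text
{'time': np.float64(0.0), 'qpos': array([-1.331,  0.592,  0.048,  1.61 , -0.033,  0.943, -0.034]), 'qvel': array([-0.001,  0.001, -0.   ,  0.001, -0.001,  0.   ,  0.001]), 'tau': array([ 0.0000e+00, -5.4868e+01,  1.5460e+00, -1.9813e+01,  9.0000e-03,
        9.0000e-03,  0.0000e+00]), 'eef_pos': array([0.237, 0.684, 0.247]), 'eef_rot': array([-3.139,  0.   ,  2.808]), 'ft_force': array([-0.04 , -0.027,  0.598]), 'ft_torque': array([0.009, 0.032, 0.009]), 'gripper_width': np.float64(0.085)}
side 51.06891093511864 261.352935854952 198.94987538485688 [0.0023052 0.        0.        0.        0.       ] [ 2.09038021 -0.50651165  0.30812111] [-0.56100345  0.20575553  0.71458293]
top 55.61144686055878 261.41001934105225 197.8741828744929 [-0.05555526  0.          0.          0.          0.        ] [ 2.16792492 -2.14440349  0.14962179] [-0.01094089  0.63981752  0.93093197]
```

View pics/side0.png

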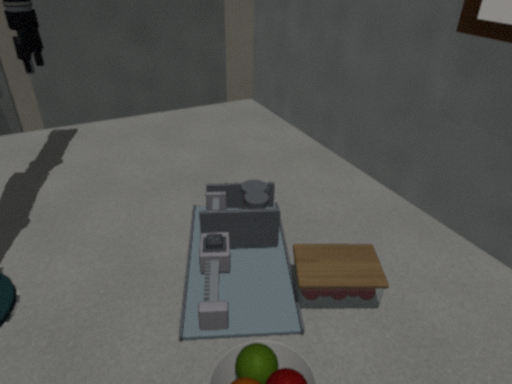

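View pics/top0.png

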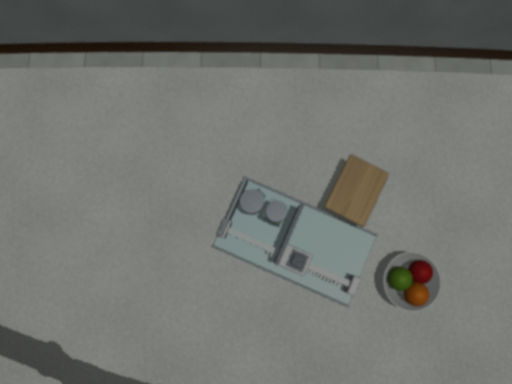

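```bash
cat > h.py <<'E'
import numpy as np,cv2,pickle
def K(f):
    h=f['frame'].shape[0];F=h/2/np.tan(np.radians(f['vertical_fov'])/2)
    return np.array([[F,0,f['cx']],[0,F,f['cy']],[0,0,1.]])
def ext(f): return cv2.Rodrigues(np.array(f['rvec'],float))[0],np.array(f['tvec'],float).ravel()
def rays(f,uv):
    u=cv2.undistortPoints(np.array(uv,float).reshape(-1,1,2),K(f),np.array(f['D'],float)).reshape(-1,2)
    return np.c_[u,np.ones(len(u))]
def onplane(f,uv,z):
    R,t=ext(f);C=-R.T@t;d=rays(f,uv)@R
    return C+d*((z-C[2])/d[:,2])[:,None]
def cloud(f):
    R,t=ext(f);h,w=f['z_map'].shape
    uv=np.stack(np.meshgrid(np.arange(w),np.arange(h)),-1).reshape(-1,2)
    p=rays(f,uv)*f['z_map'].reshape(-1,1)
    P=(p-t)@R;P[f['z_map'].ravel()==0]=np.nan
    return P.reshape(h,w,3)
E
python3 - <<'E'
from h import *
f=pickle.load(open('top.pkl','rb'));s=pickle.load(open('side.pkl','rb'))
print(np.round(onplane(f,[(245,178),(376,235),(348,304),(213,246)],.012),3))
print(np.round(onplane(f,[(298,261)],.079),3))
P=cloud(f);print(np.round(P[261,294:303],3));
# tray mask by colour
hsv=cv2.cvtColor(f['frame'],cv2.COLOR_BGR2HSV);print(hsv[250,340],hsv[320,200])
m=((P[...,2]>.006)&(P[...,2]<.13)).astype(np.uint8)
m[:, :200]=0; m[:160]=0
cv2.imwrite('pics/m0.png',cv2.resize(m[150:320,190:450]*255,None,fx=3,fy=3,interpolation=0))
z=np.nan_to_num(P[...,2]);zi=np.clip(z*2000,0,255).astype(np.uint8)
a=cv2.resize(f['frame'][165:315,200:400],None,fx=4,fy=4,interpolation=cv2.INTER_CUBIC);cv2.imwrite('pics/tc.png',cv2.convertScaleAbs(a,alpha=1.5))
a=cv2.resize(s['frame'][170:340,170:310],None,fx=3.5,fy=3.5,interpolation=cv2.INTER_CUBIC);cv2.imwrite('pics/sc.png',cv2.convertScaleAbs(a,alpha=1.5))
cv2.imwrite('pics/zc.png',cv2.applyColorMap(cv2.resize(zi[165:315,200:400],None,fx=4,fy=4,interpolation=0),2))
E
```

```text
[[ 0.699  0.042  0.012]
 [ 0.545 -0.32   0.012]
 [ 0.36  -0.239  0.012]
 [ 0.511  0.126  0.012]]
[[ 0.476 -0.098  0.079]]
[[ 0.475 -0.088  0.078]
 [ 0.475 -0.09   0.079]
 [ 0.475 -0.093  0.079]
 [ 0.476 -0.095  0.08 ]
 [ 0.476 -0.098  0.08 ]
 [ 0.476 -0.1    0.082]
 [ 0.476 -0.103  0.08 ]
 [ 0.476 -0.105  0.081]
 [ 0.476 -0.107  0.082]]
[ 84  26 140] [ 50  12 129]
```

View pics/tc.png

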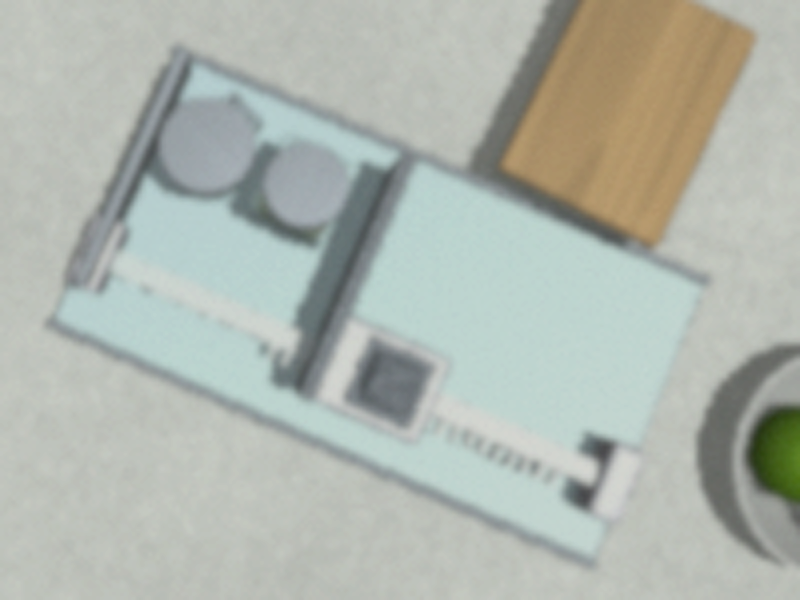

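View pics/sc.png

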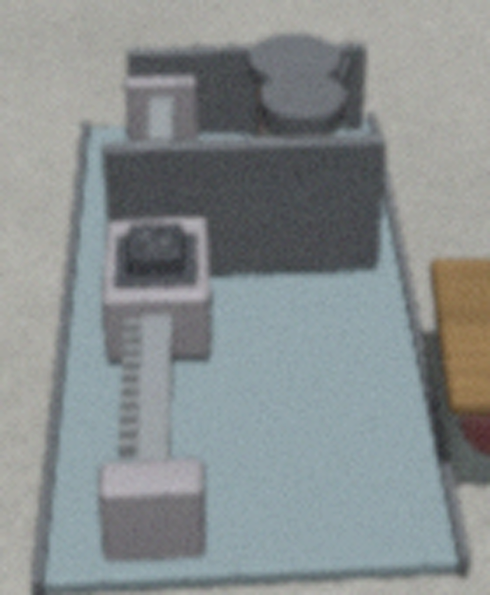

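View pics/zc.png

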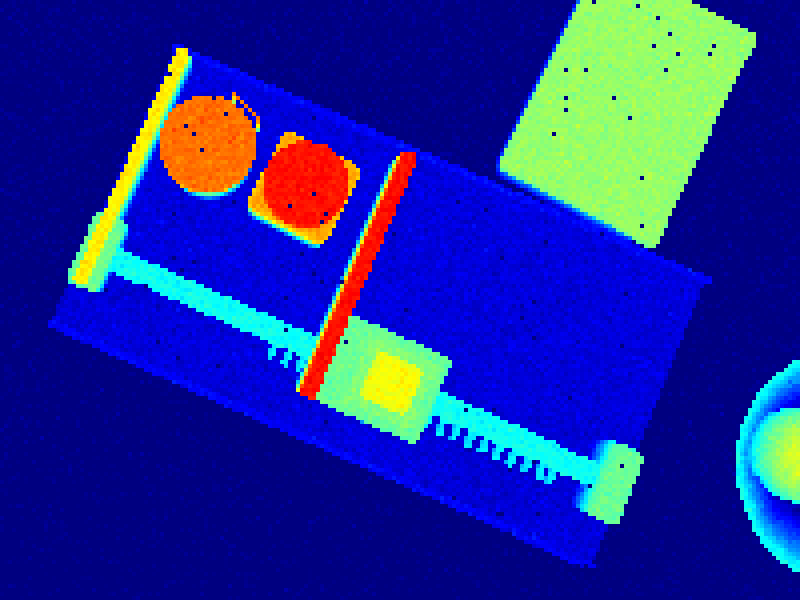

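```bash
cat > fit.py <<'E'
from h import *
from workcell import r
def fit(f,verbose=True):
    P=cloud(f);z=P[...,2]
    roi=np.zeros(z.shape,bool);roi[165:315,205:385]=1
    out={}
    pl=P[roi&(z>.105)&(z<.117)]
    n,lab,st,ce=cv2.connectedComponentsWithStats((roi&(z>.104)&(z<.118)).astype(np.uint8))
    i=1+np.argmax(st[1:,4]);pl=P[lab==i]
    (c,wh,a)=cv2.minAreaRect((pl[:,:2]*1000).astype(np.float32))
    v=cv2.fitLine(pl[:,:2].astype(np.float32),cv2.DIST_HUBER,0,.01,.01).ravel()
    return P,z,roi,c,wh,a,v
E
python3 - <<'E'
from fit import *
f=pickle.load(open('top.pkl','rb'))
P,z,roi,c,wh,a,v=fit(f);print('plate',c,wh,a,v)
# tray: z between 6 and 18 mm
m=((z>.007)&(z<.13)&roi).astype(np.uint8);m[:, :]&=1
n,lab,st,ce=cv2.connectedComponentsWithStats(((z>.007)&(z<.017)&roi).astype(np.uint8))
i=1+np.argmax(st[1:,4]);t=P[lab==i][:,:2]
rc=cv2.minAreaRect((t*1000).astype(np.float32));print('tray',rc,np.round(cv2.boxPoints(rc)))
x=v[:2]*np.sign(v[0]);y=np.array([-x[1],x[0]]);print('xax',x,np.degrees(np.arctan2(x[1],x[0])))
def rr(lo,hi):return P[roi&(z>lo)&(z<hi)]
n,lab,st,ce=cv2.connectedComponentsWithStats((roi&(z>.072)&(z<.0865)).astype(np.uint8))
for i in range(1,n):
    if st[i,4]>40:
        q=P[lab==i];print(st[i],ce[i],cv2.minAreaRect((q[:,:2]*1000).astype(np.float32)),q.mean(0))
for lo,hi,nm in((.055,.070,'carr/block'),(.092,.104,'picklelid'),(.08,.09,'sauce'),(.042,.055,'bar')):
    n,lab,st,ce=cv2.connectedComponentsWithStats((roi&(z>lo)&(z<hi)).astype(np.uint8))
    for i in range(1,n):
        if st[i,4]>40:
            q=P[lab==i];d=q[:,:2];print(nm,st[i],'X',np.percentile(d@x,[1,99]).round(4),'Y',np.percentile(d@y,[1,99]).round(4),q.mean(0).round(4))
q=pl=None
d=P[roi&(z>.104)&(z<.118)][:,:2];print('plate X',np.percentile(d@x,[1,99]),'Y',np.percentile(d@y,[1,50,99]))
print('tray X',np.percentile(t@x,[.5,99.5]),'Y',np.percentile(t@y,[.5,99.5]))
E
```

```text
plate (600.0494995117188, -40.109169006347656) (50.873626708984375, 51.362937927246094) 45.3607063293457 [ 0.96132797 -0.2754061   0.5998213  -0.04001659]
tray ((525.92822265625, -193.42835998535156), (217.1215362548828, 148.57473754882812), 65.81746673583984) [[ 414. -262.]
 [ 549. -323.]
 [ 638. -125.]
 [ 503.  -64.]]
xax [ 0.96132797 -0.2754061 ] -15.986214
[218 177  29  59 219] [232.38356164 206.19178082] ((613.6741333007812, 70.2005386352539), (8.639176368713379, 163.5182342529297), 66.74443817138672) [0.61270178 0.07017466 0.08109132]
[290 253  16  16 161] [297.45341615 260.29192547] ((477.19097900390625, -96.83773803710938), (32.07787322998047, 32.132102966308594), 67.8409652709961) [ 0.47728965 -0.09634314  0.07839293]
carr/block [ 325  165   60   62 2349] X [0.6238 0.7762] Y [-0.1219  0.0022] [ 0.655  -0.2524  0.0667]
carr/block [217 218  14  20  97] X [0.487 0.536] Y [0.2313 0.2564] [0.558  0.0921 0.0613]
carr/block [279 244  34  32 489] X [0.4548 0.5174] Y [0.0059 0.0784] [ 0.4795 -0.0914  0.0622]
carr/block [347 276  14  20 168] X [0.4404 0.4881] Y [-0.1313 -0.107 ] [ 0.4135 -0.2418  0.0607]
picklelid [240 188  25  25 468] X [0.567  0.6255] Y [0.1643 0.2212] [0.6258 0.0208 0.0976]
sauce [218 177  29  59 161] X [0.4917 0.6508] Y [0.2241 0.2483] [0.6136 0.0701 0.0821]
bar [226 226  53  33 360] X [0.478  0.5163] Y [0.0926 0.2325] [0.5248 0.0156 0.0493]
bar [306 263  48  30 363] X [0.4465 0.4875] Y [-0.1109  0.0047] [ 0.4379 -0.1813  0.0489]
plate X [0.4663981  0.62051063] Y [0.06772676 0.10913929 0.15071621]
tray X [0.48011913 0.6363366 ] Y [-0.15107597  0.06444921]
```

Run:
```python
from fit import *
f=pickle.load(open('top.pkl','rb'))
P,z,roi,*_=fit(f)
roi[:,:270]=0
n,lab,st,ce=cv2.connectedComponentsWithStats((roi&(z>.106)&(z<.118)).astype(np.uint8))
i=1+np.argmax(st[1:,4]);q=P[lab==i];print(st[i],cv2.minAreaRect((q[:,:2]*1000).astype(np.float32)))
v=cv2.fitLine(q[:,:2].astype(np.float32),cv2.DIST_HUBER,0,.01,.01).ravel();print(np.degrees(np.arctan2(v[1],v[0])))
yaw=np.radians(-23.4);x=np.array([np.cos(yaw),np.sin(yaw)]);y=np.array([-x[1],x[0]])
d=q[:,:2];print('plate X',np.percentile(d@x,[1,99]),'Y',np.percentile(d@y,[2,50,98]))
roi[:]=0;roi[165:315,205:385]=1
for lo,hi,nm in((.072,.0865,'btn'),(.055,.070,'carr/block'),(.092,.12,'pickle'),(.08,.09,'sauce'),(.042,.055,'bar')):
    n,lab,st,ce=cv2.connectedComponentsWithStats((roi&(z>lo)&(z<hi)).astype(np.uint8))
    for i in range(1,n):
        if st[i,4]>40:
            q=P[lab==i];d=q[:,:2];print(nm,ce[i].round(),'X',np.percentile(d@x,[2,98]).round(4),'Y',np.percentile(d@y,[2,98]).round(4),q.mean(0).round(4))
```

```text
[270 200  17  22 310] ((600.2177124023438, -44.99274826049805), (52.65956497192383, 39.853031158447266), 0.6396478414535522)
-1.7913249
plate X [0.54120811 0.59126337] Y [0.17772248 0.19859367 0.22000507]
btn [232. 206.] X [0.4563 0.6138] Y [0.3039 0.312 ] [0.6127 0.0702 0.0811]
btn [297. 260.] X [0.4612 0.4916] Y [0.0857 0.1162] [ 0.4773 -0.0963  0.0784]
carr/block [356. 192.] X [0.6308 0.779 ] Y [-0.0249  0.0856] [ 0.655  -0.2524  0.0667]
carr/block [224. 228.] X [0.4519 0.4997] Y [0.2972 0.3185] [0.558  0.0921 0.0613]
carr/block [295. 259.] X [0.4474 0.5054] Y [0.07   0.1394] [ 0.4795 -0.0914  0.0622]
carr/block [353. 286.] X [0.4523 0.4989] Y [-0.0687 -0.0476] [ 0.4135 -0.2418  0.0607]
pickle [252. 200.] X [0.5383 0.5947] Y [0.2406 0.2955] [0.6258 0.0209 0.0976]
pickle [276. 211.] X [0.5419 0.5903] Y [0.1775 0.2254] [ 0.5992 -0.0396  0.1089]
pickle [289. 233.] X [0.4508 0.6065] Y [0.1442 0.1542] [ 0.5443 -0.0727  0.1093]
sauce [232. 206.] X [0.4571 0.6144] Y [0.3041 0.3118] [0.6136 0.0701 0.0821]
bar [254. 241.] X [0.462  0.4839] Y [0.1561 0.2951] [0.5248 0.0156 0.0493]
bar [329. 275.] X [0.459  0.4871] Y [-0.0479  0.065 ] [ 0.4379 -0.1813  0.0489]
```

```bash
cat > plan.py <<'E'
import sys;from h import *
from workcell import r
from scipy.spatial.transform import Rotation as Ro
yaw=np.radians(-23.4);X=np.array([np.cos(yaw),np.sin(yaw),0]);Y=np.array([-X[1],X[0],0])
def plan(XX,YY,z,tyaw=66.6,n=10):
    s=r.observe();p=s['eef_pos'];R=Ro.from_euler('xyz',s['eef_rot'])
    print('rack-frame now',np.round([p@X,p@Y,p[2]],4),'rot',np.round(s['eef_rot'],4),'F',np.round(s['ft_force'],2),'t',s['time'],'w',s['gripper_width'])
    tgt=XX*X+YY*Y+np.array([0,0,z]);T=Ro.from_euler('xyz',[np.pi,0,np.radians(tyaw)])
    rv=(R.inv()*T).as_rotvec();d=tgt-p;print('dist',np.linalg.norm(d)*1000,'turn',rv)
    for k in range(n):
        Rk=R*Ro.from_rotvec(rv*k/n)
        print(np.round(Rk.inv().apply(d/n)*1000,1),np.round(rv/n,3))
if __name__=='__main__': a=list(map(float,sys.argv[1:]));plan(*a[:4],n=int(a[4]))
E
python3 plan.py .476 .101 .2 66.6 14; python3 -c "
from workcell import r;print(r.tips_ahead)"
```

```text
rack-frame now [-0.054   0.7223  0.2473] rot [-3.1396e+00  1.0000e-04  2.8079e+00] F [ 0.19 -0.28 -0.11] t 0.1 w 0.08577373823873578
dist 818.0073614613257 turn [-1.39847328e-03  1.71190359e-03  1.64550710e+00]
[-34.4 -47.1   3.5] [-0.     0.     0.118]
[-39.7 -42.7   3.5] [-0.     0.     0.118]
[-44.5 -37.8   3.5] [-0.     0.     0.118]
[-48.6 -32.3   3.4] [-0.     0.     0.118]
[-52.  -26.4   3.4] [-0.     0.     0.118]
[-54.8 -20.1   3.4] [-0.     0.     0.118]
[-56.7 -13.5   3.4] [-0.     0.     0.118]
[-57.9  -6.8   3.4] [-0.     0.     0.118]
[-58.3   0.1   3.4] [-0.     0.     0.118]
[-57.9   6.9   3.4] [-0.     0.     0.118]
[-56.7  13.6   3.4] [-0.     0.     0.118]
[-54.7  20.2   3.4] [-0.     0.     0.118]
[-52.   26.5   3.4] [-0.     0.     0.118]
[-48.5  32.4   3.4] [-0.     0.     0.118]
0.017
```

Call:
carry_out(
  commands=[-34,-47,0,0,0,0.118,-40,-43,0,0,0,0.118,-44,-38,0,0,0,0.118,-49,-32,0,0,0,0.118,-52,-26,0,0,0,0.118,-55,-20,0,0,0,0.118,-57,-13,0,0,0,0.118],
  fingers=1,
  newtons=40,
)

```text
time: 0.98
eef_pos: [0.3536, 0.2856, 0.2442]
eef_rot: [-3.139, -0.0, 1.964]
ft_force: [0.9, 0.4, 0.3]
gripper_width: -0.0002
```

```bash
python3 plan.py .476 .101 .17 66.6 9
```

```text
rack-frame now [0.2111 0.4025 0.2442] rot [-3.1388e+00 -5.0000e-04  1.9639e+00] F [0.92 0.4  0.28] t 0.975 w -0.0002347262280227825
dist 408.18670503982577 turn [-2.86908477e-03  6.88071976e-04  8.01546530e-01]
[-44.5  -3.6   8.2] [-0.     0.     0.089]
[-44.6   0.4   8.2] [-0.     0.     0.089]
[-44.4   4.4   8.2] [-0.     0.     0.089]
[-43.8   8.3   8.2] [-0.     0.     0.089]
[-42.9  12.1   8.2] [-0.     0.     0.089]
[-41.7  15.9   8.2] [-0.     0.     0.089]
[-40.1  19.6   8.2] [-0.     0.     0.089]
[-38.2  23.    8.2] [-0.     0.     0.089]
[-36.   26.3   8.2] [-0.     0.     0.089]
```

Call:
carry_out(
  commands=[-44,-4,8,0,0,0.09,-45,0,8,0,0,0.09,-44,4,8,0,0,0.09,-44,8,8,0,0,0.09,-43,12,8,0,0,0.09,-42,16,8,0,0,0.09,-40,20,8,0,0,0.09,-38,23,8,0,0,0.09,-36,26,8,0,0,0.08],
)

```text
time: 2.1
eef_pos: [0.4711, -0.112, 0.17]
eef_rot: [-3.14, -0.001, 1.137]
ft_force: [0.6, 0.7, 0.1]
gripper_width: 0.0002
```

```bash
python3 plan.py .476 .101 .11 66.6 3
python3 - <<'E'
from workcell import r
import cv2,numpy as np
a=r.grab_frame('side')['frame'][100:340,150:400];cv2.imwrite('pics/s1.png',cv2.convertScaleAbs(cv2.resize(a,None,fx=2.4,fy=2.4),alpha=1.5))
E
python3 plan.py .476 .101 .11 66.6 3
```

```text
rack-frame now [0.4769 0.0844 0.17  ] rot [-3.1400e+00 -5.0000e-04  1.1372e+00] F [0.56 0.66 0.13] t 2.1 w 0.00019515173470435892
dist 62.272389162864975 turn [-0.00156988 -0.00052483 -0.02516   ]
[ 5.5 -0.4 20. ] [-0.001 -0.    -0.008]
[ 5.5 -0.4 20. ] [-0.001 -0.    -0.008]
[ 5.5 -0.3 20. ] [-0.001 -0.    -0.008]
rack-frame now [0.4815 0.0784 0.1702] rot [3.1364 0.0039 1.1276] F [ 2.02 -5.95  0.25] t 2.15 w -7.484374250280955e-05
dist 64.53553079512422 turn [ 0.00513039  0.00403481 -0.0347354 ]
[ 7.5 -2.2 20. ] [ 0.002  0.001 -0.012]
[ 7.5 -2.1 20. ] [ 0.002  0.001 -0.012]
[ 7.5 -2.  20.1] [ 0.002  0.001 -0.012]
```

View pics/s1.png

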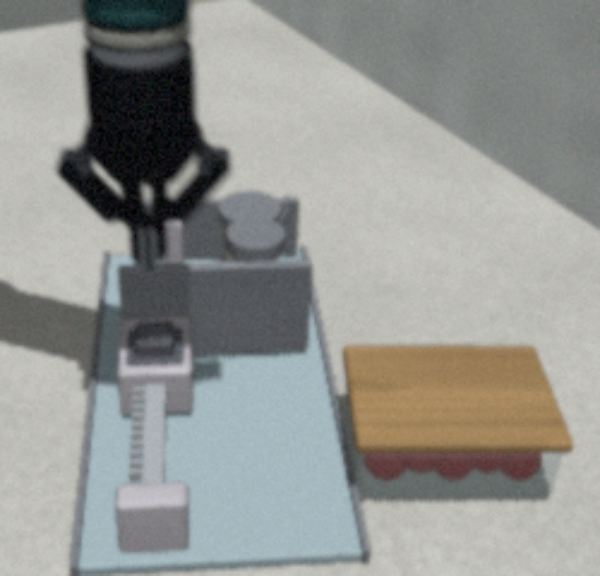

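The picture shows the shut fingers above the button, with tips at about (148,265), and the linkage spread across the bar, clear of the plate.

Call:
carry_out(
  commands=[7,-2,15,0,0,-0.03,5,0,15,0,0,0,3,0,15,0,0,0,0,0,5,0,0,0],
)

```text
time: 2.65
eef_pos: [0.4779, -0.1058, 0.1175]
eef_rot: [3.137, 0.005, 1.155]
ft_force: [-0.4, -0.4, 0.5]
gripper_width: -0.0005
```

```bash
python3 plan.py .476 .101 .105 66.6 2
```

```text
rack-frame now [0.4806 0.0927 0.1175] rot [3.1368 0.0047 1.1554] F [-0.43 -0.39  0.52] t 2.65 w -0.0005297769701776431
dist 15.707888806310924 turn [ 0.00482266  0.0047333  -0.00701844]
[ 4.2 -2.3  6.2] [ 0.002  0.002 -0.004]
[ 4.1 -2.3  6.3] [ 0.002  0.002 -0.004]
```

Call:
carry_out(
  commands=[6,-3,4,0,0,0,3,-2,4,0,0,0,0,0,2,0,0,0],
)

```text
time: 3.02
eef_pos: [0.4768, -0.094, 0.1069]
eef_rot: [3.137, 0.004, 1.157]
ft_force: [-0.2, -0.2, 0.2]
gripper_width: -0.0001
```

```bash
python3 plan.py .476 .101 .084 66.6 4
```

```text
rack-frame now [0.475  0.1031 0.1069] rot [3.137  0.0043 1.1566] F [-0.2  -0.22  0.21] t 3.025 w -0.00010764501501634917
dist 22.99218886837741 turn [ 0.00459047  0.00435445 -0.00577319]
[-0.5  0.2  5.7] [ 0.001  0.001 -0.001]
[-0.5  0.2  5.7] [ 0.001  0.001 -0.001]
[-0.5  0.2  5.7] [ 0.001  0.001 -0.001]
[-0.5  0.3  5.7] [ 0.001  0.001 -0.001]
```

Call:
carry_out(
  commands=[-2,1,6,0,0,0,0,0,6,0,0,0,0,0,5,0,0,0,0,0,5,0,0,0],
)

```text
time: 3.52
eef_pos: [0.4775, -0.0969, 0.0845]
eef_rot: [3.136, 0.003, 1.156]
ft_force: [-0.8, 0.8, 3.6]
gripper_width: 0.0001
```

```bash
python3 plan.py .476 .101 .083 66.6 1
```

```text
rack-frame now [0.4767 0.1007 0.0845] rot [3.1356 0.0034 1.156 ] F [-0.82  0.84  3.57] t 3.525 w 0.00012425444465296196
dist 1.7053424154371912 turn [ 0.00602106  0.00343311 -0.00638642]
[ 0.3 -0.7  1.5] [ 0.006  0.003 -0.006]
```

Near full travel; I press until a firm stop shows.

Call:
carry_out(
  commands=[0,0,4,0,0,0,0,0,3,0,0,0,0,0,3,0,0,0],
)

```text
time: 3.9
eef_pos: [0.4779, -0.0972, 0.0836]
eef_rot: [3.136, -0.008, 1.152]
ft_force: [-6.0, 3.3, 39.1]
gripper_width: 0.0001
```

Call:
carry_out(
  commands=[0,0,-8,0,0,0,0,0,-25,0,0,0,0,0,-25,0,0,0,0,0,-6,0,0,0],
)

```text
time: 4.4
eef_pos: [0.4772, -0.0982, 0.1489]
eef_rot: [3.135, -0.008, 1.151]
ft_force: [-0.1, 0.1, 0.0]
gripper_width: -0.0001
```

```bash
python3 - <<'E'
from workcell import r
import cv2,numpy as np,pickle
f=r.grab_frame('side');a=f['frame'][100:340,150:400];cv2.imwrite('pics/s2.png',cv2.convertScaleAbs(cv2.resize(a,None,fx=2.4,fy=2.4),alpha=1.5))
from h import cloud
P=cloud(f);yaw=np.radians(-23.4);X=np.array([np.cos(yaw),np.sin(yaw),0]);Y=np.array([-X[1],X[0],0])
x=P@X;y=P@Y;m=(abs(x-.476)<.01)&(abs(y-.101)<.01)&(P[...,2]<.1);print('button top z',np.percentile(P[m][:,2],[10,50,90]))
E
python3 plan.py .476 .180 .15 66.6 3
```

```text
button top z [0.06577102 0.06688624 0.06820646]
rack-frame now [0.4769 0.0994 0.1489] rot [ 3.1349 -0.0076  1.1507] F [ 0.26 -1.24  0.14] t 4.45 w -0.00024198032610725403
dist 80.58145102317695 turn [ 0.00673351 -0.00760707 -0.01168203]
[26.9 -0.6 -0.2] [ 0.002 -0.003 -0.004]
[26.9 -0.5 -0.2] [ 0.002 -0.003 -0.004]
[26.9 -0.4 -0.3] [ 0.002 -0.003 -0.004]
```

View pics/s2.png

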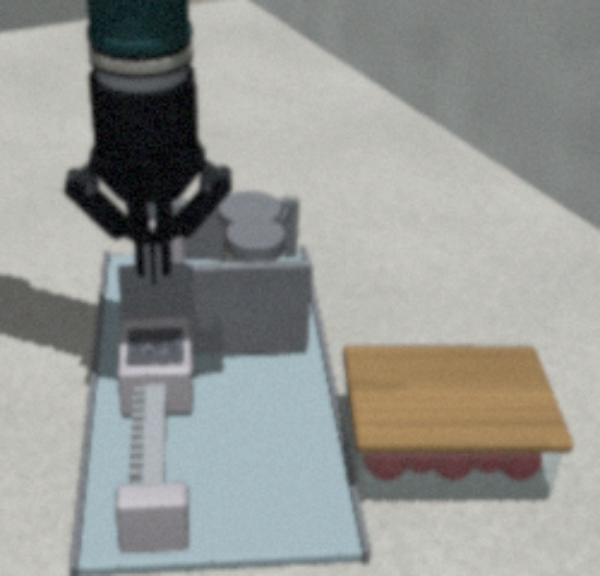

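Button top is now at 67 mm, 12 mm down, so the release is fully pressed. Next I go over the plate to the jar side.

Call:
carry_out(
  commands=[25,0,0,0,0,-0.01,28,0,0,0,0,0,20,0,0,0,0,0,8,0,0,0,0,0],
)

```text
time: 4.95
eef_pos: [0.5088, -0.0228, 0.1458]
eef_rot: [3.139, -0.004, 1.159]
ft_force: [-1.1, 0.4, 0.1]
gripper_width: 0.0002
```

```bash
python3 plan.py .476 .180 .09 66.6 3
```

```text
rack-frame now [0.476  0.1811 0.1458] rot [ 3.1387 -0.0044  1.1588] F [-1.06  0.41  0.1 ] t 4.95 w 0.00019806354679235969
dist 55.76406058923019 turn [ 0.00286905 -0.00439087 -0.00358052]
[-0.5 -0.  18.6] [ 0.001 -0.001 -0.001]
[-0.4 -0.  18.6] [ 0.001 -0.001 -0.001]
[-0.4 -0.  18.6] [ 0.001 -0.001 -0.001]
```

Call:
carry_out(
  commands=[0,0,18,0,0,0,0,0,20,0,0,0,0,0,14,0,0,0,-1,0,4,0,0,0],
)

```text
time: 5.45
eef_pos: [0.5078, -0.0243, 0.0861]
eef_rot: [3.14, -0.002, 1.159]
ft_force: [0.6, -0.3, -0.7]
gripper_width: -0.0002
```

```bash
python3 plan.py .476 .05 .09 66.6 10
```

```text
rack-frame now [0.4757 0.1794 0.0861] rot [ 3.1402e+00 -2.5000e-03  1.1588e+00] F [ 0.65 -0.29 -0.71] t 5.45 w -0.00019087156068509512
dist 129.45231165292546 turn [ 0.00140791 -0.00247491 -0.00358675]
[-12.9   0.1  -0.4] [ 0. -0. -0.]
[-12.9   0.1  -0.4] [ 0. -0. -0.]
[-12.9   0.1  -0.4] [ 0. -0. -0.]
[-12.9   0.1  -0.4] [ 0. -0. -0.]
[-12.9   0.1  -0.4] [ 0. -0. -0.]
[-12.9   0.1  -0.4] [ 0. -0. -0.]
[-12.9   0.   -0.4] [ 0. -0. -0.]
[-12.9   0.   -0.4] [ 0. -0. -0.]
[-12.9   0.   -0.4] [ 0. -0. -0.]
[-12.9   0.   -0.4] [ 0. -0. -0.]
```

Call:
carry_out(
  commands=[-8,0,0,0,0,0,-7,0,0,0,0,0,-7,0,0,0,0,0,-7,0,0,0,0,0],
)

```text
time: 5.95
eef_pos: [0.4967, -0.0511, 0.0869]
eef_rot: [3.139, -0.005, 1.16]
ft_force: [1.3, 2.3, -0.6]
gripper_width: -0.0001
```

```bash
python3 plan.py .476 .05 .09 66.6 1
```

```text
rack-frame now [0.4762 0.1503 0.0869] rot [ 3.1391 -0.0053  1.1598] F [ 1.35  2.27 -0.57] t 5.95 w -7.380034792617143e-05
dist 100.39536718741302 turn [ 0.0025021  -0.00526985 -0.00262666]
[-1.003e+02  1.000e-01 -3.600e+00] [ 0.003 -0.005 -0.003]
```

Sliding with about 2.6 N, the plate moves. I continue.

Call:
carry_out(
  commands=[-10,0,-1,0,0,0,-10,0,0,0,0,0,-10,0,0,0,0,0,-10,0,0,0,0,0,-10,0,0,0,0,0,-10,0,0,0,0,0,-10,0,0,0,0,0],
)

```text
time: 6.82
eef_pos: [0.4677, -0.1191, 0.0882]
eef_rot: [3.138, -0.007, 1.161]
ft_force: [1.5, 3.0, 0.6]
gripper_width: -0.0
```

```bash
python3 plan.py .476 .05 .09 66.6 1
```

```text
rack-frame now [0.4766 0.0764 0.0882] rot [ 3.1377 -0.0069  1.1605] F [1.47 3.03 0.65] t 6.825 w -4.545351986955119e-05
dist 26.496997151106072 turn [ 0.00391018 -0.00686391 -0.00186165]
[-26.4  -0.5  -2. ] [ 0.004 -0.007 -0.002]
```

Call:
carry_out(
  commands=[-7,0,0,0,0,0,-7,0,0,0,0,0,-6,0,0,0,0,0,-5,0,0,0,0,0],
)

```text
time: 7.32
eef_pos: [0.457, -0.1444, 0.0882]
eef_rot: [3.137, -0.007, 1.16]
ft_force: [2.3, 3.0, 1.8]
gripper_width: 0.0
```

```bash
python3 plan.py .476 .045 .09 66.6 1
```

```text
rack-frame now [0.4767 0.0489 0.0882] rot [ 3.1372 -0.0065  1.1596] F [2.31 2.97 1.79] t 7.325 w 3.8960129009278554e-05
dist 4.382818809048405 turn [ 0.00443697 -0.00651979 -0.00277699]
[-3.9 -0.7 -1.9] [ 0.004 -0.007 -0.003]
```

Call:
carry_out(
  commands=[-3,0,0,0,0,0,-3,0,0,0,0,0,-3,0,0,0,0,0],
)

```text
time: 7.7
eef_pos: [0.4562, -0.1457, 0.0882]
eef_rot: [3.14, -0.016, 1.167]
ft_force: [3.6, 8.2, 3.3]
gripper_width: 0.0001
```

```bash
python3 plan.py .476 .045 .09 66.6 1
```

```text
rack-frame now [0.4766 0.0475 0.0882] rot [ 3.1405 -0.0164  1.1666] F [3.6  8.17 3.29] t 7.7 w 6.984651912805201e-05
dist 3.094289620480115 turn [ 0.0010579  -0.01642503  0.00422028]
[-2.4 -0.6 -1.8] [ 0.001 -0.016  0.004]
```

Call:
carry_out(
  commands=[-4,0,0,0,0,0,-4,0,0,0,0,0,-3,0,0,0,0,0],
)

```text
time: 8.07
eef_pos: [0.4561, -0.1453, 0.0883]
eef_rot: [-3.138, -0.03, 1.178]
ft_force: [4.0, 6.2, 2.2]
gripper_width: -0.0
```

```bash
python3 plan.py .476 .07 .09 66.6 1
```

```text
rack-frame now [0.4763 0.0478 0.0883] rot [-3.1384 -0.0302  1.1782] F [3.95 6.16 2.22] t 8.075 w -3.616494284251353e-05
dist 22.227904316107892 turn [-0.00341286 -0.03018049  0.01584959]
[22.2  0.  -1. ] [-0.003 -0.03   0.016]
```

It has stalled at Y 0.0477, where home was expected. I back off and check.

Call:
carry_out(
  commands=[10,0,0,0,-0.03,0,15,0,0,0,0,0,5,0,-20,0,0,0,0,0,-50,0,0,0,10,0,-50,0,0,0,0,0,-50,0,0,0,40,0,-10,0,0,0,40,0,0,0,0,0,40,0,0,0,0,0,0,0,0,0,0,0],
)

```text
time: 9.32
eef_pos: [0.5169, 0.0023, 0.2724]
eef_rot: [-3.136, 0.004, 1.17]
ft_force: [-0.0, -0.2, -0.6]
gripper_width: 0.0
```

Run:
```python
from workcell import r
import cv2,numpy as np,pickle
from h import cloud
yaw=np.radians(-23.4);X=np.array([np.cos(yaw),np.sin(yaw),0]);Y=np.array([-X[1],X[0],0])
for n in('side','top'):
    f=r.grab_frame(n);pickle.dump(f,open(n+'3.pkl','wb'))
    o=pickle.load(open(n+'.pkl','rb'))
    a=f['frame'][130:340,150:450] if n=='top' else f['frame'][80:384,100:420]
    cv2.imwrite(f'pics/{n}3.png',cv2.convertScaleAbs(cv2.resize(a,None,fx=1.9,fy=1.9),alpha=1.5))
    P=cloud(f);x=P@X-.476;y=P@Y-.1225;z=P[...,2]
    for nm,m in(('plate',(x>-.05)&(x<.15)&(z>.106)&(z<.116)&(y<.0)),('btn+carr',(abs(x)<.015)&(z>.055)&(z<.075)),('btn',(abs(x)<.01)&(abs(y+.138)<.012)&(z<.1))):
        if m.any():print(n,nm,m.sum(),'y',np.percentile(y[m],[3,50,97]).round(4),'z',np.percentile(z[m],[10,50,90]).round(4))
```

```text
side plate 461 y [-0.0988 -0.0957 -0.0885] z [0.1072 0.1096 0.111 ]
side btn+carr 959 y [-0.1944 -0.145   0.1797] z [0.0596 0.0629 0.0682]
side btn 106 y [-0.1489 -0.1388 -0.1299] z [0.0655 0.0669 0.0682]
top plate 288 y [-0.0959 -0.0908 -0.086 ] z [0.1076 0.1099 0.1121]
top btn+carr 428 y [-0.1884 -0.1433  0.1933] z [0.0596 0.0631 0.0675]
top btn 73 y [-0.1487 -0.1382 -0.1271] z [0.0653 0.0668 0.0695]
```

View pics/side3.png

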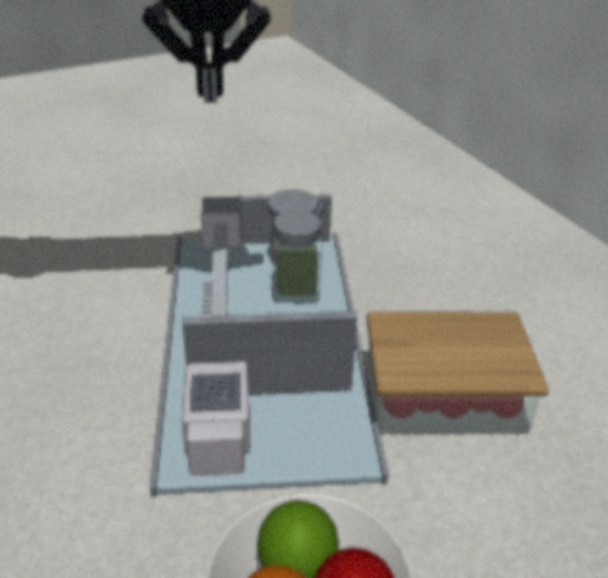

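View pics/top3.png

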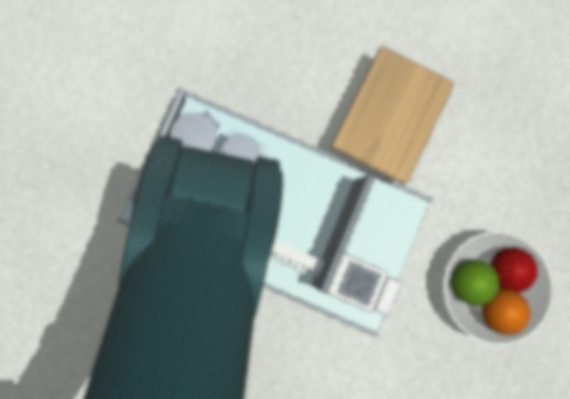

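The carriage sits flush against the end block, the button is at 67 mm and the jars haven't moved.

```bash
python3 -c "
from workcell import r
print(r.observe()['ft_force'],r.job_done())"
```

```text
the job is handed in; nothing more can be done
[ 0.31413329 -0.80307977 -0.57518874] None
```

I pressed the thumb release fully down and pushed the stop back against the end block. I then drew the arm clear and handed the job in after about 9.5 s. No verdict is reported, so the checks below are my own.

- **Release:** I pressed with shut fingers until it bottomed out at about 39 N. Its top went from about 79 mm to 67 mm above the counter. It still read 67 mm in both camera views after the push.
- **Stop:** the fingers touched only the jar-side face of the plate, over the bar. It slid at about 3 to 4 N, then stalled where home was expected.
    - **Side view:** plate back face about 99 mm from the rack origin towards home. This view gave a wider spread than the top view.
    - **Top view:** plate back face about 96 mm from the rack origin. With the 75 mm carriage behind it, that puts the stop against the block at 170 mm, after about 117 mm of travel.
    - **Stall force:** it was only about 7 to 9 N, so the evidence for "fully home" is this geometry and the stall together, not a hard stop force.
- **Other objects:** in the last pictures the jars, berry box and fruit bowl looked unmoved. I judged this by eye, and the arm partly hid the jars from above.
- **Contact:** the wrist force at hand-in was about 1 N or less, so the robot was touching nothing.

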